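# Pin the tube disc of the rotator to its drive arm

### The arm

A 6-joint arm with a two-finger parallel gripper is mounted at the origin on the work surface. World frame = base frame: x ahead of the robot, y to its left, z up, the work surface at z = 0. Lengths are in mm, angles in rad, forces in N, time in s.
With the tool pointing down it reaches from about 275 to 1000 mm from the base axis. Payload 8.4 kg.
Tool frame: the origin (TCP) lies at the very end of the fingers, on their centre line; the grasp point (between the pads) lies 19 mm behind it; z points along the fingers, y is the direction in which the jaws open and shut (so a half turn about z gives the same grasp; the last joint's range is limited). The gripper opens to 85 mm and grips with 20 to 120 N. Pads are 22 mm wide; open, the fingers measure 114 mm over their backs; the gripper's body (76 mm by 85 mm) begins 54 mm behind the grasp point. The pads swing forward as they close: fully open they stand 13 mm farther back than shut.
Start: joints at [1.172, 0.353, 1.633, -0, 1.155, -0.002], TCP at [241.542, 576.442, 208.881] pointing down, gripper open.
Joint ranges: [-2.63, 2.63], [-0.92, 2.1], [0.06, 2.66], [-1.3, 4.44], [0, 2.69], [-3.02, 3.02]. Speed limits (rad/s): [2.22, 2.22, 2.79, 3.14, 3.14, 3.14].

### API

Orientations are given as [roll, pitch, yaw] about the fixed x, y, z axes, in that order (R = Rz(yaw) Ry(pitch) Rx(roll)).
In Python, from rig import r gives the robot as it stands.
- The arm moves only by the tool move_arm, never from a script. Its argument "increments" is a list of rows, each an object of numbers: "tx", "ty", "tz": the shift along the tool's x, y, z in cm; "rx", "ry", "rz": the turn, a rotation vector about the tool's x, y, z in degrees; "gripper": the gripper's target within -1 to 1 (fully open at 1, half-way at 0, shut at -1). A call has 1 to 12 rows; each row shifts and turns the commanded pose from where the row before left it, along the tool's axes as they then stand; what a row does not reach is not made up. A row lasts 1/10 s, in which the tool goes at most 50 mm and 8.59 degrees, less where a joint would pass 70% of its speed; a pose out of reach is approached as far as the arm can. A call is refused whole if a number of a shift passes 5 or a number of a turn 8.59, either way. A call with a gripper value outside its range is refused whole. The fingers move at their own pace and stop on an object; "squeeze" is the grip in N (left out, the last holds). Time passes only in rows, so rows that do not move let the fingers close. It gives the time, the measured TCP pose, the force and the opening at its end, in the units of the state.
- r.sense(): the state, without advancing time (a new reading comes with each control period).
- r.grab_frame(name): name is "scene" or "side" or "wrist"; returns (picture, depth): 400x640x3 uint8, red, green, blue; 400x640 float32, mm along the optical axis (not along the pixel's ray), 0 where there is no reading.
- r.camera_model(name): a dict with "fx", "fy", "cx", "cy" (pixels), "k1" (the pictures are not rectified: a ray, as slopes to the right and down, at radius r is drawn at 1 + k1 r^2 times it, then the intrinsics apply), "R" (3x3) and "t" (3): a world point X has camera coordinates R X + t; the wrist camera has in their place "hand_eye" (4x4, takes a point from camera to tool coordinates, whose origin is the TCP and whose axes are the flange's). Camera axes: x right, y down, z forward; pixel columns grow to the right and rows downward; lengths in mm; the calibration is good to about 2 mm. A picture is of the moment at which its call begins: read the wrist's pose just before it. camera_model takes no time and is no camera call.
- r.sign_off(): hands the job in, once; it reports no verdict.
Trained networks look in the newest picture that a camera, given by its name, has taken for a name from the list of things; names that differ only in an ending like _2 or _b are one class to them, and where a whole thing is asked for, a point or a joint stands for the part that bears it (a point fixed in the world has none). Each returns a list of dicts, best first, with "confidence" (0 to 1); they miss things now and then, are a little off and sometimes report something else, mostly with a low value. They report only what shows in the picture. A call takes as long as a camera call.
- r.cut_out(query, camera): "mask" (400x640 bool, what is visible of it) and "bbox" ([left, top, right, bottom] in pixels, round what is visible of it).
- r.place_of(query, camera): "location" ([row, column] in pixels: a listed point, or the origin of a listed thing).
The state is a dict: "clock": time; "qpos": joint angles; "qvel": joint speeds; "joint_efforts": joint torques, N m; "eef_pos": TCP position; "tcp_rot": TCP orientation; "contact_force": force on the tool from outside, world axes, zero at the start; "wrist_torque": the same for the moment, N m; "opening": opening from 0.0 (shut) to 1.0 (fully open).
Only numpy, scipy, OpenCV 4.12 (cv2) and the standard library are available. Lean on these libraries where they do the work, as an engineer would, in place of code of your own. Each camera call takes 0.05 s, during which the arm holds its last target. There are 200 camera calls.

### The job

Pin the tube disc of the rotator to its drive arm: turn the disc until either of its two brass-ringed holes lies over the hole in the drive arm underneath, and push the red-headed drive pin from the accessory stand down through both, past the click, until its collar sits flush on the disc; then let go. The disc is loaded on one side and tends to swing back when it is let go, so it is best swung round with the pin itself standing in its hole. Leave everything else on the bench where it is.

Things in the scene. Friction and masses are not known exactly. Their poses are not given: they have to be found in the camera images.
- disc: White tube disc, 224 mm across, 10 mm thick: rim and two spokes. Turns by hand either way; five full tubes on its +y side pull that side down (0.08 N m at most, friction 0.04 N m), so let go it swings back to within 30 degrees of lowest. Origin on the axis, at its underside; z: turning axis, up out of its face, 30 degrees from vertical; pin holes on x. Tube caps up to 16 mm high stand 99 mm from the axis.
- disc_grip (a point): Middle of the blue carrying grip, one piece with the disc, on the turning axis, 25 mm above the disc's top face: a bar 16 mm thick along the disc's x, 64 mm long along its y, its top 40 mm above the disc's top face. Axes as the disc.
- disc_hole_a (a point): Mouth of one brass-ringed pin hole, in a spoke of the disc, at its top face, 60 mm from the axis on the disc's -x side. The hole is 15 mm wide and goes straight through the disc along z. Axes as the disc.
- disc_hole_b (a point): Mouth of the other, identical brass-ringed pin hole, 60 mm from the axis on the disc's +x side. Either hole may be used. Axes as the disc.
- drive_hole (a point): Mouth of the 15 mm hole in the drive arm, at the arm's top face (12 mm below the disc's top face), 60 mm from the axis. z as the disc's; -x points from the axis out through the hole. Half-way down the hole a spring ball stands 2 mm into it from the side: pushing the pin past takes 10 to 15 N, then the ball clicks into the pin's groove.
- drive: Drive arm: an aluminium bar 44 mm wide, 12 mm thick, 2 mm under the disc, reaching 83 mm from the axis and seen between the spokes; its end is yellow, in line with the hole. The gearbox holds it still; only the disc turns. Origin on the turning axis at its top face. Axes as drive_hole.
- pin_center (a point): Centre, half-way up, of the drive pin (0.12 kg), upright in a socket of the stand, its collar on the stand's top. Along its z, from the tip 52 mm below this point: steel shank 14 mm in diameter and 60 mm long (tip chamfer 1 mm, groove 12 to 24 mm below the collar), collar 32 mm in diameter and 6 mm thick (its underside 8 mm above this point), red grip 24 mm in diameter, 38 mm high.
- pin_tip (a point): Tip of the drive pin, on its axis at the lower end of the shank. Same axes as pin_center.
- rotator: The tube rotator, fixed to the bench: white base 220 by 200 mm, gear motor, disc. Origin under the centre of the base; its front, to which the disc leans, faces the -x side of its frame. The disc's centre is above the origin, about 0.17 m over the bench.
- stand: Grey accessory stand, fixed, 80 by 150 by 68 mm, origin under its centre; two sockets 42 mm either side of its centre along its y axis, 16 mm wide and 64 mm deep; one holds the pin and the other the T-key.
- key: T-handled hex key in the stand's other socket, origin on its axis at the stand's top; black handle 80 mm long, its top 54 mm over the stand. Leave it.
- tube_rack: Blue tube rack 90 by 220 by 45 mm with a few capped tubes, loose, origin under its centre. Leave it.
- well_plate: White 96-well plate 85 by 127 by 14 mm, loose, origin under its centre. Leave it.
- cassette: White test cassette 22 by 70 by 6 mm, loose, origin under its centre. Leave it.
- buffer: Glass buffer bottle with blue cap, 68 mm across and 150 mm high, loose, origin under its centre. Leave it.
- beaker: Glass beaker 72 mm across and 90 mm high, loose, origin under its centre. Leave it.
- pipette: White pipette 260 mm long lying along its x axis, 33 mm high, loose, origin on the bench below its middle. Leave it.

How it is judged:
By the outcome, as a careful person would: the job done as asked, in the order asked, and still so for the second after the job is handed in, with the robot touching nothing.
It also fails if it takes over 48 s, if anything falls off the work surface, if the arm or the gripper's body presses on something with over 40 N, if the wrist force passes 120 N, or if a joint passes its speed limit or range.

## Working session

There is one attempt and no reset: what is moved stays moved. The work goes in short steps, Python scripts to look and compute and a tool call to move; the robot and the scene stay as the last step left them, time stands still between calls to the robot, and variables do not carry over. Pictures are saved under pics/ and viewed, about 8 in all and at most 12, crops included, and the job is handed in when it is done.

Besides the shell and the picture viewer there is one more tool, called after "Call:" in YAML: its name, and indented under it one key for each argument. move_arm: Moves the arm, as the interface text tells. Its arguments: {"type":"object","properties":{"increments":{"type":"array","items":{"type":"object","properties":{"tx":{"type":"number"},"ty":{"type":"number"},"tz":{"type":"number"},"rx":{"type":"number"},"ry":{"type":"number"},"rz":{"type":"number"},"gripper":{"type":"number"}}}},"squeeze":{"type":"number"}},"required":["increments"]}

```bash
ls; mkdir -p pics
cat > h.py <<'E'
import numpy as np, cv2
from scipy.spatial.transform import Rotation as Ro
from rig import r
np.set_printoptions(precision=1,suppress=True)
def cam(n,s=None):
    m=r.camera_model(n)
    if n=='wrist':
        s=s or r.sense(); T=np.eye(4); T[:3,:3]=Ro.from_euler('xyz',s['tcp_rot']).as_matrix(); T[:3,3]=s['eef_pos']
        W=T@np.array(m['hand_eye'])
    else:
        R=np.array(m['R']);W=np.eye(4);W[:3,:3]=R.T;W[:3,3]=-R.T@np.array(m['t'])
    return m,W   # W: cam->world
def slopes(m,rc):
    u=(rc[1]-m['cx'])/m['fx'];v=(rc[0]-m['cy'])/m['fy']
    ru=np.hypot(u,v);q=ru
    for _ in range(20): q=ru/(1+m['k1']*q*q)
    f=q/ru if ru>0 else 1
    return np.array([u*f,v*f,1])
def ray(m,W,rc):
    return W[:3,3],W[:3,:3]@slopes(m,rc)
def pt(m,W,rc,d): o,v=ray(m,W,rc);return o+v*d
def onplane(m,W,rc,p,n):
    o,v=ray(m,W,rc);return o+v*(np.dot(n,np.array(p)-o)/np.dot(n,v))
def proj(m,W,X):
    c=W[:3,:3].T@(np.array(X)-W[:3,3]);u=c[:2]/c[2];k=1+m['k1']*(u@u)
    return [m['fy']*u[1]*k+m['cy'],m['fx']*u[0]*k+m['cx']]
def dep(D,rc,k=2):
    a=D[int(rc[0])-k:int(rc[0])+k+1,int(rc[1])-k:int(rc[1])+k+1];a=a[a>0];return np.median(a) if a.size else 0
E
cat > a.py <<'E'
from h import *
for n in ['scene','side']:
    I,D=r.grab_frame(n);cv2.imwrite(f'pics/{n}0.png',I[:,:,::-1]);np.save(f'{n}0.npy',D)
    m,W=cam(n);print(n,W[:3,3],W[:3,2])
    for q in ['disc_grip','disc_hole_a','drive_hole','pin_center','drive','disc','rotator','stand','key']:
        for o in r.place_of(q,n)[:3]:
            d=dep(D,o['location']);print(q,round(o['confidence'],2),np.array(o['location']),d,pt(m,W,o['location'],d))
print(r.sense())
E
python3 a.py
```

```text
pics
scene [1202.4  -61.2 1061.5] [-0.6  0.  -0.8]
disc_grip 0.68 [194.2 377.2] 1058.5839 [582.2 112.2 204.9]
disc_hole_a 0.78 [182.2 382.8] 1128.8063 [510.7 141.1 169.5]
disc_hole_a 0.69 [200.5 381.6] 1077.0431 [586.7 128.3 179.4]
disc_hole_a 0.57 [215.2 372. ] 1072.8008 [624.4  99.3 157.9]
drive_hole 0.72 [213.7 365.9] 1107.9948 [601.7  86.  130.7]
pin_center 0.65 [195.9 270.4] 1213.7744 [ 494.8 -217.5   73.9]
drive 0.6 [198.8 380.7] 1069.8069 [586.7 124.3 188.1]
disc 0.77 [199.4 381.2] 1071.1078 [587.4 126.  186.1]
rotator 0.84 [223.3 373.7] 1051.4023 [655.1 101.  162.5]
stand 0.79 [206.5 257.4] 1213.9465 [ 523.4 -260.8   53.3]
key 0.62 [223.7 370.4] 1058.37 [652.4  92.5 155.9]
key 0.51 [194.8 242.1] 1163.2151 [ 521.1 -301.3  116.5]
side [  432.4 -1120.4  1024.6] [ 0.1  0.8 -0.6]
disc_grip 0.73 [159.2 309.9] 1477.7435 [578.4  97.9 191.5]
disc_grip 0.71 [166.  330.2] 1507.1694 [638.9 102.4 159.9]
disc_grip 0.66 [157.5 287.1] 1524.0913 [516.3 147.5 168.8]
disc_hole_a 0.87 [156.1 288.7] 1520.4608 [521.  146.5 174.1]
disc_hole_a 0.57 [165.5 328.3] 1513.2952 [634.3 109.  157.5]
drive_h
[... 288 characters left out ...]
4 [235.5 385. ] 1443.9023 [769.5 -89.8  45.6]
disc 0.24 [371.8 272.6] 1140.0355 [ 428.  -468.3   11.1]
rotator 0.86 [206.4 303.4] 1562.0839 [557.   80.1  32.5]
stand 0.96 [307.6 289.3] 1216.4038 [ 479.1 -331.9   64.9]
key 0.68 [159.  287.8] 1518.0393 [517.7 139.4 168.8]
key 0.55 [296.3 291.7] 1215.8339 [ 486.7 -316.    86.5]
{'clock': 1.0, 'qpos': array([ 1.2,  0.4,  1.6, -0. ,  1.2, -0. ]), 'qvel': array([-0., -0.,  0., -0., -0., -0.]), 'joint_efforts': array([  0. , -60.5, -34.2,  -0. ,   0. ,  -0. ]), 'eef_pos': array([241.5, 576.4, 208.9]), 'tcp_rot': array([-3.1,  0. ,  2.7]), 'contact_force': array([0.6, 0.1, 0.4]), 'wrist_torque': array([-0.,  0., -0.]), 'opening': 1.0025295182653025}
```

Run:
```python
import cv2,numpy as np
a=cv2.imread('pics/scene0.png')[120:290,220:460];b=cv2.imread('pics/side0.png')[110:340,240:460]
a=cv2.resize(a,None,fx=3.3,fy=3.3,interpolation=cv2.INTER_CUBIC);cv2.imwrite('pics/sc.png',a[:600,:800])
b=cv2.resize(b,None,fx=2.6,fy=2.6,interpolation=cv2.INTER_CUBIC);cv2.imwrite('pics/sd.png',b[:600,:800])
```

```text
(no output)
```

View pics/sc.png

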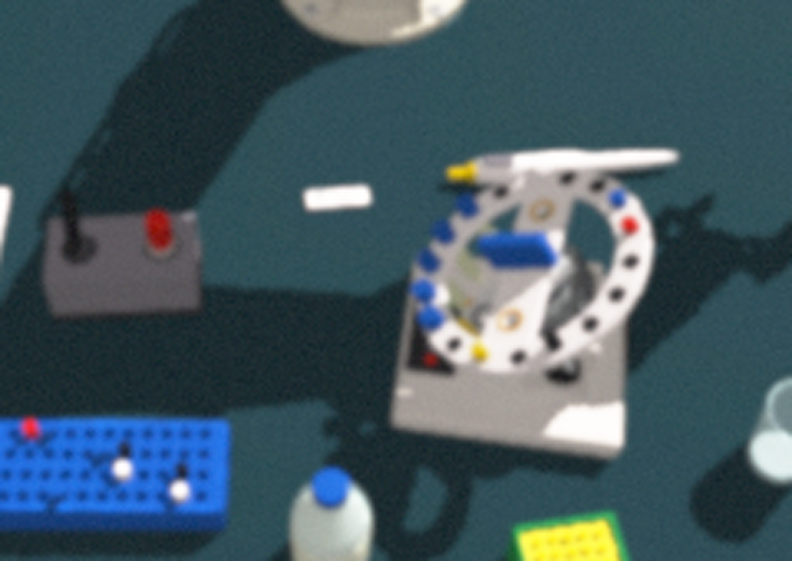

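View pics/sd.png

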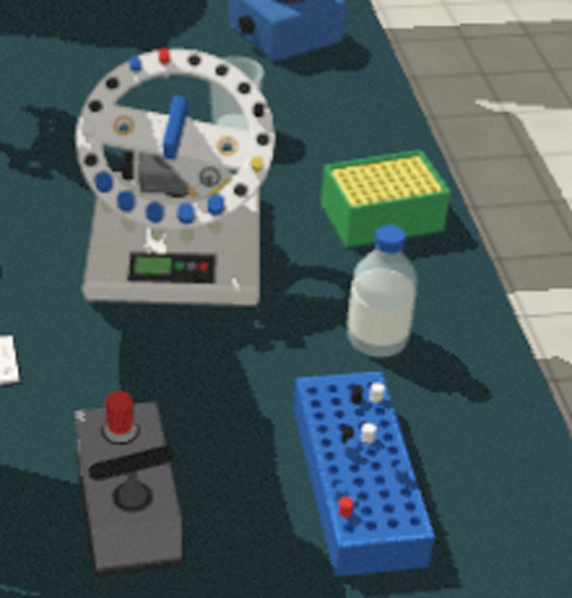

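The scene picture shows the pin at about (268,190) and the rotator with brass holes near (384,183) and (374,217). In the side picture the holes are at about (287,158) and (327,166), with the bare drive hole at (320,178). The disc leans toward -y. Next I fit the disc plane and pin position.

```bash
cat >> h.py <<'E'
def pose(s=None):
    s=s or r.sense();return np.array(s['eef_pos']),Ro.from_euler('xyz',s['tcp_rot']).as_matrix()
def ik_rows(p,R):  # remaining shift (cm, current tool axes) and rotvec (deg)
    p0,R0=pose();print('shift cm',(R0.T@(np.array(p)-p0)/10).round(2),'rotvec deg',np.degrees(Ro.from_matrix(R0.T@R).as_rotvec()).round(2))
E
python3 - <<'E'
from h import *
m,W=cam('wrist');print(np.array(m['hand_eye']),m['fx'],m['cx'],m['cy'],m['k1']);p,R=pose();print(p,R)
for n in ['scene','side']:
    m,W=cam(n);I,D=r.grab_frame(n)
    M=r.cut_out('disc',n)[0];print(n,M['bbox'],M['mask'].sum())
    hsv=cv2.cvtColor(I,cv2.COLOR_RGB2HSV)
    ok=cv2.erode(M['mask'].astype(np.uint8),np.ones((2,2)))&(hsv[:,:,1]<50)&(hsv[:,:,2]>120)&(D>0)
    P=np.array([pt(m,W,rc,D[rc[0],rc[1]]) for rc in np.argwhere(ok)])
    best=0;rng=np.random.default_rng(0)
    for _ in range(500):
        a,b,c=P[rng.choice(len(P),3)];nn=np.cross(b-a,c-a);l=np.linalg.norm(nn)
        if l<500: continue
        nn/=l;inl=abs((P-a)@nn)<3
        if inl.sum()>best:best=inl.sum();bi=inl
    Q=P[bi];c=Q.mean(0);nn=np.linalg.svd(Q-c)[2][2];nn*=np.sign(nn[2]);print('plane',len(P),best,c,nn,'tilt',np.degrees(np.arccos(nn[2])),'az',np.degrees(np.arctan2(nn[1],nn[0])))
    for q in ['disc_hole_a','drive_hole']:
        for o in r.place_of(q,n)[:3]: print(q,o['confidence'],onplane(m,W,o['location'],c-(12*nn if q[1]=='r' else 0),nn))
    for o in r.place_of('pin_center',n)[:2]: print('pin',o['confidence'],onplane(m,W,o['location'],[0,0,60],[0,0,1]))
    red=cv2.inRange(hsv,(0,150,80),(8,255,255))|cv2.inRange(hsv,(172,150,80),(180,255,255))
    k,lab,st,ce=cv2.connectedComponentsWithStats(red)
    for i in range(1,k):
        if st[i,4]>25:
            rc=ce[i][::-1];print('red',st[i],rc,onplane(m,W,rc,[0,0,93],[0,0,1]))
E
```

```text
[[  -0.    -1.    -0.3   66. ]
 [   1.    -0.     0.    -2. ]
 [  -0.    -0.3    1.  -164.9]
 [   0.     0.     0.     1. ]] 326.3136154531493 314.5373869095049 200.88337057441422 -0.011749532799432132
[241.5 576.4 208.9] [[-0.9  0.4 -0. ]
 [ 0.4  0.9 -0. ]
 [-0.  -0.  -1. ]]
scene [359.5, 198.5, 393.5, 223.2] 162
plane 77 53 [597.  100.5 141.4] [-0.1 -0.4  0.9] tilt 22.294707815403097 az -101.26499536518253
disc_hole_a 0.76 [621.6 100.7 143.5]
disc_hole_a 0.6 [494.  147.2 152. ]
disc_hole_a 0.55 [454.9 180.2 162.1]
drive_hole 0.55 [493.2 157.9 143.2]
drive_hole 0.44 [598.8  89.1 124.1]
pin 0.55 [ 482.7 -224.    60. ]
red [ 18 111  10  10  55] [115.6  22.7] [  125.3 -1207.2    93. ]
red [264 184   8  11  66] [188.8 267.6] [ 479.6 -226.    93. ]
side [269.7, 125.7, 345.0, 202.4] 3061
plane 2057 1185 [578.  120.4 166.7] [-0.1 -0.5  0.9] tilt 29.996242957470262 az -99.56230808726887
disc_hole_a 0.8 [631.8 102.3 161.6]
disc_hole_a 0.57 [524.  143.  174.4]
disc_hole_a 0.21 [555.1   9.2 101.2]
drive_hole 0.59 [631.7 117.6 156.4]
drive_hole 0.54 [603.7  80.8 132.8]
drive_hole 0.53 [638.5 137.6 168.5]
pin 0.61 [ 487.  -227.9   60. ]
red [281 260  10  17 140] [268.  285.5] [ 479.3 -228.2   93. ]
red [371 301   5   8  30] [304.4 372.7] [ 670.9 -368.3   93. ]
```

```bash
cat >> h.py <<'E'
def axes(n,az=None):
    z=-np.array(n)/np.linalg.norm(n); a=np.radians(-9.5 if az is None else az); y=np.array([np.cos(a),np.sin(a),0]); y-=z*(y@z); y/=np.linalg.norm(y)
    return np.column_stack([np.cross(y,z),y,z])
E
python3 - <<'E'
from h import *
a=np.radians(-99.5);n=np.array([.5*np.cos(a),.5*np.sin(a),.866]);C=np.array([577,122,167])
print(C+150*n); ik_rows(C+150*n,axes(n)); print(pose()[1]@[1,0,0],np.degrees(r.sense()['tcp_rot']))
E
```

```text
[564.6  48.  296.9]
shift cm [-50.2 -36.2  -8.8] rotvec deg [-20.1  25.3  74.9]
[-0.9  0.4 -0. ] [-180.     0.   157.3]
```

Call:
move_arm:
  increments:
    - {"tx":-3.86,"ty":-2.78,"tz":-0.68}
    - {"tx":-3.86,"ty":-2.78,"tz":-0.68}
    - {"tx":-3.86,"ty":-2.78,"tz":-0.68}
    - {"tx":-3.86,"ty":-2.78,"tz":-0.68}
    - {"tx":-3.86,"ty":-2.78,"tz":-0.68}
    - {"tx":-3.86,"ty":-2.78,"tz":-0.68}
    - {"tx":-3.86,"ty":-2.78,"tz":-0.68}
    - {"tx":-3.86,"ty":-2.78,"tz":-0.68}
    - {"tx":-3.86,"ty":-2.78,"tz":-0.68}
    - {"tx":-3.86,"ty":-2.78,"tz":-0.68}
    - {"tx":-3.86,"ty":-2.78,"tz":-0.68}
    - {"tx":-3.86,"ty":-2.78,"tz":-0.68}

```text
invalid input
```

Call:
move_arm:
  increments:
    - {"tx":-3.86,"ty":-2.78,"tz":-0.68}
    - {"rx":-2.01,"ry":2.53,"rz":7.49}
    - {"rx":-2.01,"ry":2.53,"rz":7.49}
    - {"rx":-2.01,"ry":2.53,"rz":7.49}
    - {"rx":-2.01,"ry":2.53,"rz":7.49}
    - {"rx":-2.01,"ry":2.53,"rz":7.49}
    - {"rx":-2.01,"ry":2.53,"rz":7.49}
    - {"rx":-2.01,"ry":2.53,"rz":7.49}
    - {"rx":-2.01,"ry":2.53,"rz":7.49}
    - {"rx":-2.01,"ry":2.53,"rz":7.49}
    - {"rx":-2.01,"ry":2.53,"rz":7.49}
    - {}

```text
invalid input
```

```bash
cat > look.py <<'E'
from h import *
import sys
s=r.sense();I,D=r.grab_frame('wrist');cv2.imwrite(f'pics/{sys.argv[1]}.png',I[:,:,::-1]);np.save('w.npy',D)
m,W=cam('wrist',s);np.savez('w.npz',I=I,D=D,W=W)
print(s['clock'],s['eef_pos'],np.degrees(s['tcp_rot']),s['qpos'],s['contact_force'],s['opening'])
a=np.radians(-99.5);n=np.array([.5*np.cos(a),.5*np.sin(a),.866]);C=np.array([577,122,167])
for q in sys.argv[2:]:
    for o in r.place_of(q,'wrist')[:3]:
        d=dep(D,o['location']);print(q,round(o['confidence'],2),np.array(o['location']),'depth',pt(m,W,o['location'],d))
E
python3 look.py w1 disc_hole_a drive_hole disc_grip disc
```

```text
1.5 [241.6 576.4 208.9] [-180.     0.   157.3] [ 1.2  0.4  1.6 -0.   1.2 -0. ] [0.2 0.3 0.4] 1.0010216067648081
```

View pics/w1.png

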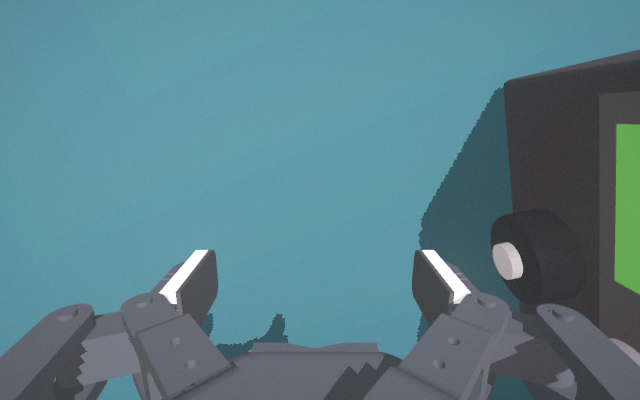

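The move was refused, and the picture shows only the open fingers (rows 250+) over empty bench. I'll try again with complete rows.

Call:
move_arm:
  increments:
    - {"tx":-3.86,"ty":-2.78,"tz":-0.68,"rx":0,"ry":0,"rz":0,"gripper":1}

```text
clock: 1.85
eef_pos: [264.8, 538.4, 214.9]
tcp_rot: [3.141, -0.001, 2.748]
contact_force: [1.6, -0.9, 0.3]
opening: 1.001
```

Call:
move_arm:
  increments:
    - {"tx":-3.86,"ty":-2.78,"tz":-0.68,"rx":0,"ry":0,"rz":0,"gripper":1}
    - {"tx":-3.86,"ty":-2.78,"tz":-0.68,"rx":0,"ry":0,"rz":0,"gripper":1}
    - {"tx":-3.86,"ty":-2.78,"tz":-0.68,"rx":0,"ry":0,"rz":0,"gripper":1}
    - {"tx":-3.86,"ty":-2.78,"tz":-0.68,"rx":0,"ry":0,"rz":0,"gripper":1}
    - {"tx":-3.86,"ty":-2.78,"tz":-0.68,"rx":0,"ry":0,"rz":0,"gripper":1}
    - {"tx":-3.86,"ty":-2.78,"tz":-0.68,"rx":0,"ry":0,"rz":0,"gripper":1}
    - {"tx":-3.86,"ty":-2.78,"tz":-0.68,"rx":0,"ry":0,"rz":0,"gripper":1}
    - {"tx":-3.86,"ty":-2.78,"tz":-0.68,"rx":0,"ry":0,"rz":0,"gripper":1}
    - {"tx":-3.86,"ty":-2.78,"tz":-0.68,"rx":0,"ry":0,"rz":0,"gripper":1}
    - {"tx":-3.86,"ty":-2.78,"tz":-0.68,"rx":0,"ry":0,"rz":0,"gripper":1}
    - {"tx":-3.86,"ty":-2.78,"tz":-0.68,"rx":0,"ry":0,"rz":0,"gripper":1}
    - {"tx":-3.86,"ty":-2.78,"tz":-0.68,"rx":0,"ry":0,"rz":0,"gripper":1}

```text
clock: 3.05
eef_pos: [565.5, 47.3, 297.8]
tcp_rot: [3.141, 0.0, 2.745]
contact_force: [0.7, 1.1, -0.6]
opening: 0.995
```

Call:
move_arm:
  increments:
    - {"tx":0,"ty":0,"tz":0,"rx":-2.01,"ry":2.53,"rz":7.49,"gripper":1}
    - {"tx":0,"ty":0,"tz":0,"rx":-2.01,"ry":2.53,"rz":7.49,"gripper":1}
    - {"tx":0,"ty":0,"tz":0,"rx":-2.01,"ry":2.53,"rz":7.49,"gripper":1}
    - {"tx":0,"ty":0,"tz":0,"rx":-2.01,"ry":2.53,"rz":7.49,"gripper":1}
    - {"tx":0,"ty":0,"tz":0,"rx":-2.01,"ry":2.53,"rz":7.49,"gripper":1}
    - {"tx":0,"ty":0,"tz":0,"rx":-2.01,"ry":2.53,"rz":7.49,"gripper":1}
    - {"tx":0,"ty":0,"tz":0,"rx":-2.01,"ry":2.53,"rz":7.49,"gripper":1}
    - {"tx":0,"ty":0,"tz":0,"rx":-2.01,"ry":2.53,"rz":7.49,"gripper":1}
    - {"tx":0,"ty":0,"tz":0,"rx":-2.01,"ry":2.53,"rz":7.49,"gripper":1}
    - {"tx":0,"ty":0,"tz":0,"rx":-2.01,"ry":2.53,"rz":7.49,"gripper":1}
    - {"tx":0,"ty":0,"tz":0,"rx":0,"ry":0,"rz":0,"gripper":1}

```text
clock: 4.15
eef_pos: [563.8, 48.5, 296.7]
tcp_rot: [-3.14, -0.524, 1.401]
contact_force: [-0.3, 0.4, -0.0]
opening: 1.002
```

```bash
python3 look.py w2 disc_hole_a drive_hole disc_grip disc
```

```text
4.15 [563.8  48.5 296.7] [-179.9  -30.    80.2] [-0.2  0.2  1.8  0.5  1.3 -0.3] [-0.3  0.4 -0. ] 1.001860504681814
disc_hole_a 0.82 [174.  249.7] depth [493.9 191.4  35.3]
disc_hole_a 0.67 [195.2 374.6] depth [662.1 131.1  34.1]
disc_hole_a 0.64 [180.4 308.7] depth [568.5 110.3 206.9]
disc 0.56 [179.4 310.8] depth [570.3 110.4 208.1]
```

View pics/w2.png

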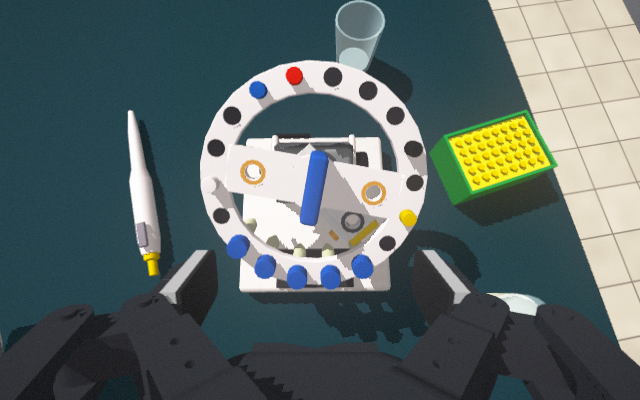

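Wrist view: brass holes at about (row 172, col 253) and (192, 374), the drive hole at (221, 352) with its yellow end at (235, 364). I'll convert these using a fitted disc plane.

```bash
cat > meas.py <<'E'
from h import *
z=np.load('w.npz');I,D,W=z['I'],z['D'],z['W'];m=r.camera_model('wrist')
hsv=cv2.cvtColor(I,cv2.COLOR_RGB2HSV)
yy,xx=np.mgrid[:400,:640]
ok=(hsv[:,:,1]<60)&(hsv[:,:,2]>150)&(D>200)&(np.hypot(yy-175,xx-313)<118)
P=np.array([pt(m,W,rc,D[rc[0],rc[1]]) for rc in np.argwhere(ok)])
rng=np.random.default_rng(0);best=0
for _ in range(300):
    a,b,c=P[rng.choice(len(P),3)];nn=np.cross(b-a,c-a);l=np.linalg.norm(nn)
    if l<2000: continue
    nn/=l;i=abs((P-a)@nn)<1.5
    if i.sum()>best:best=i.sum();bi=i
Q=P[bi];c=Q.mean(0);n=np.linalg.svd(Q-c)[2][2];n*=np.sign(n[2]);print(len(P),best,'c',c,'n',n.round(3),np.degrees(np.arccos(n[2])),np.degrees(np.arctan2(n[1],n[0])))
H=[]
for g in [(172,253),(192,374)]:
    br=(hsv[:,:,0]>8)&(hsv[:,:,0]<28)&(hsv[:,:,1]>90)&(hsv[:,:,2]>90)&(np.hypot(yy-g[0],xx-g[1])<20)
    pts=np.argwhere(br)[:,::-1].astype(np.float32)
    e=cv2.fitEllipse(cv2.convexHull(pts));print(len(pts),e);H.append(onplane(m,W,e[0][::-1],c,n))
H=np.array(H);print(H,np.linalg.norm(H[0]-H[1]),'centre',H.mean(0))
C=H.mean(0)
ye=(hsv[:,:,0]>18)&(hsv[:,:,0]<35)&(hsv[:,:,1]>120)&(np.hypot(yy-235,xx-364)<22)
Y=onplane(m,W,np.argwhere(ye).mean(0),c-12*n,n);v=Y-C;v-=n*(v@n);print('yellow',np.argwhere(ye).mean(0),np.linalg.norm(v),C-12*n+60*v/np.linalg.norm(v))
cr=I[200:242,330:375];cv2.imwrite('pics/dh.png',cv2.resize(cr[:,:,::-1],None,fx=8,fy=8,interpolation=cv2.INTER_CUBIC))
X=onplane(m,W,(221,352),c-12*n,n);print('drive221,352',X,np.linalg.norm(X-C+12*n))
E
python3 meas.py
```

```text
25832 16465 c [575.7 131.3 174.7] n [-0.1 -0.5  0.9] 30.11240552042827 -99.11866821336992
258 ((252.40261840820312, 171.9145965576172), (24.217870712280273, 25.355091094970703), 116.8960952758789)
245 ((373.1551818847656, 192.7150421142578), (23.62432861328125, 24.674949645996094), 73.84453582763672)
[[517.3 139.2 173.8]
 [630.8 101.6 162.8]] 120.12641697776525 centre [574.  120.4 168.3]
yellow [232.7 363.8] 78.25534039808734 [609.1  82.2 135.8]
drive221,352 [608.6  82.1 135.7] 59.814245054775704
```

View pics/dh.png

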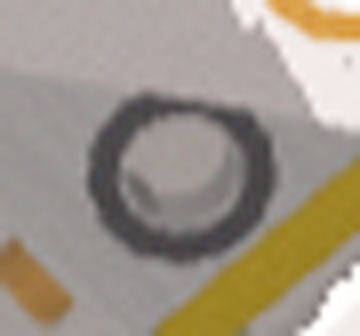

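Run:
```python
from h import *
ik_rows([480,-227,190],axes([0,0,1],-9.5))
```

```text
shift cm [-30.2  -3.9  -5. ] rotvec deg [  0.1 -29.9   0.2]
```

Call:
move_arm:
  increments:
    - {"tx":-4.31,"ty":-0.56,"tz":-0.71,"rx":0,"ry":0,"rz":0,"gripper":1}
    - {"tx":-4.31,"ty":-0.56,"tz":-0.71,"rx":0,"ry":0,"rz":0,"gripper":1}
    - {"tx":-4.31,"ty":-0.56,"tz":-0.71,"rx":0,"ry":0,"rz":0,"gripper":1}
    - {"tx":-4.31,"ty":-0.56,"tz":-0.71,"rx":0,"ry":0,"rz":0,"gripper":1}
    - {"tx":-4.31,"ty":-0.56,"tz":-0.71,"rx":0,"ry":0,"rz":0,"gripper":1}
    - {"tx":-4.31,"ty":-0.56,"tz":-0.71,"rx":0,"ry":0,"rz":0,"gripper":1}
    - {"tx":-4.31,"ty":-0.56,"tz":-0.71,"rx":0,"ry":0,"rz":0,"gripper":1}
    - {"tx":0,"ty":0,"tz":0,"rx":0,"ry":-7.48,"rz":0,"gripper":1}
    - {"tx":0,"ty":0,"tz":0,"rx":0,"ry":-7.48,"rz":0,"gripper":1}
    - {"tx":0,"ty":0,"tz":0,"rx":0,"ry":-7.48,"rz":0,"gripper":1}
    - {"tx":0,"ty":0,"tz":0,"rx":0,"ry":-7.48,"rz":0,"gripper":1}
    - {"tx":0,"ty":0,"tz":0,"rx":0,"ry":0,"rz":0,"gripper":1}

```text
clock: 5.6
eef_pos: [480.0, -224.2, 190.4]
tcp_rot: [3.139, 0.002, 1.411]
contact_force: [1.1, 0.3, 0.2]
opening: 0.997
```

```bash
python3 look.py w3 pin_center key
python3 - <<'E'
from h import *
z=np.load('w.npz');I,D,W=z['I'],z['D'],z['W'];m=r.camera_model('wrist');hsv=cv2.cvtColor(I,cv2.COLOR_RGB2HSV)
red=((hsv[:,:,0]<8)|(hsv[:,:,0]>172))&(hsv[:,:,1]>140)&(hsv[:,:,2]>60)
k,lab,st,ce=cv2.connectedComponentsWithStats(red.astype(np.uint8))
for i in range(1,k):
    if st[i,4]>200:
        P=np.array([pt(m,W,rc,D[rc[0],rc[1]]) for rc in np.argwhere((lab==i)&(D>0))])
        zt=np.percentile(P[:,2],95);top=P[P[:,2]>zt-3];(cx,cy),rr=cv2.minEnclosingCircle(top[:,:2].astype(np.float32));print(st[i],ce[i],'ztop',zt,'top',top.mean(0),cx,cy,rr)
E
```

```text
5.6 [ 480.  -224.2  190.4] [179.9   0.1  80.8] [-0.4  0.2  1.9 -0.   1.1 -0.3] [1.1 0.3 0.2] 0.9969892333142745
pin_center 0.57 [191.8 315.8] depth [ 481.3 -218.9  111.6]
key 0.69 [211.2 324.5] depth [ 485.5 -235.3  111.7]
key 0.58 [270.8 334. ] depth [ 484.9 -306.5   74.2]
[301 181  33  37 910] [316.9 199.6] ztop 112.78447607075088 top [ 480.9 -228.   111.7] 480.7955322265625 -228.4003448486328 11.640007019042969
```

View pics/w3.png

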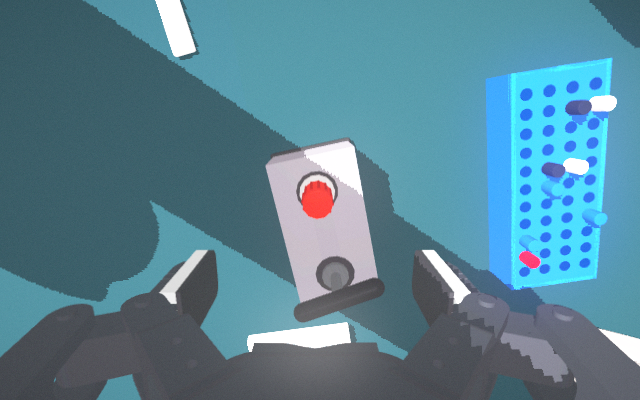

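The wrist view shows the pin's red head at (317,199) in the stand, its top at z 112, with the key clear below it. Pin axis is (480.8, -228.2), so I descend and grip.

Call:
move_arm:
  increments:
    - {"tx":-0.38,"ty":0.14,"tz":3.0,"rx":0,"ry":0,"rz":0,"gripper":1}
    - {"tx":0,"ty":0,"tz":3.5,"rx":0,"ry":0,"rz":0,"gripper":1}
    - {"tx":0,"ty":0,"tz":3.0,"rx":0,"ry":0,"rz":0,"gripper":0.5}
    - {"tx":0,"ty":0,"tz":1.54,"rx":0,"ry":0,"rz":0,"gripper":0.2}
    - {"tx":0,"ty":0,"tz":0,"rx":0,"ry":0,"rz":0,"gripper":-1}
    - {"tx":0,"ty":0,"tz":0,"rx":0,"ry":0,"rz":0,"gripper":-1}
    - {"tx":0,"ty":0,"tz":0,"rx":0,"ry":0,"rz":0,"gripper":-1}
    - {"tx":0,"ty":0,"tz":0,"rx":0,"ry":0,"rz":0,"gripper":-1}
    - {"tx":0,"ty":0,"tz":0,"rx":0,"ry":0,"rz":0,"gripper":-1}
    - {"tx":0,"ty":0,"tz":0,"rx":0,"ry":0,"rz":0,"gripper":-1}
  squeeze: 80

```text
clock: 6.75
eef_pos: [480.1, -230.6, 79.8]
tcp_rot: [3.14, -0.001, 1.405]
contact_force: [0.3, -0.8, 2.8]
opening: 0.237
```

Call:
move_arm:
  increments:
    - {"tx":0,"ty":0,"tz":-1.5,"rx":0,"ry":0,"rz":0,"gripper":-1}
    - {"tx":0,"ty":0,"tz":-3,"rx":0,"ry":0,"rz":0,"gripper":-1}
    - {"tx":0,"ty":0,"tz":-4,"rx":0,"ry":0,"rz":0,"gripper":-1}
    - {"tx":0,"ty":0,"tz":-4.5,"rx":0,"ry":0,"rz":0,"gripper":-1}
    - {"tx":0,"ty":0,"tz":-4.5,"rx":0,"ry":0,"rz":0,"gripper":-1}
    - {"tx":0,"ty":0,"tz":0,"rx":0,"ry":0,"rz":0,"gripper":-1}

```text
clock: 7.35
eef_pos: [482.6, -232.0, 260.6]
tcp_rot: [3.131, 0.002, 1.405]
contact_force: [0.9, -0.3, -1.5]
opening: 0.234
```

```bash
python3 look.py w4 pin_center pin_tip
python3 - <<'E'
from h import *
I=np.load('w.npz')['I'];m,W=cam('wrist');p,R=pose()
for d in [-16,-10,0,44,50]: print(d,proj(m,W,p+R@[0,0,d]))
cv2.imwrite('pics/w4c.png',cv2.resize(I[180:380,215:415,::-1],None,fx=3,fy=3,interpolation=cv2.INTER_CUBIC))
E
```

```text
7.35 [ 482.6 -232.   260.6] [179.4   0.1  80.5] [-0.5  0.2  1.8  0.   1.2 -0.3] [ 0.9 -0.3 -1.5] 0.234408171348939
pin_center 0.72 [222.6 315.1] depth [ 484.4 -217.   282.6]
pin_tip 0.84 [197.6 317. ] depth [ 485.5 -223.3  213.3]
-16 [np.float64(247.6738866967979), np.float64(316.0689267962933)]
-10 [np.float64(242.99184669549206), np.float64(316.01378457547355)]
0 [np.float64(235.873196945932), np.float64(315.9299363379419)]
44 [np.float64(212.02698233454265), np.float64(315.648979631007)]
50 [np.float64(209.4755379736721), np.float64(315.61891115889813)]
```

View pics/w4c.png

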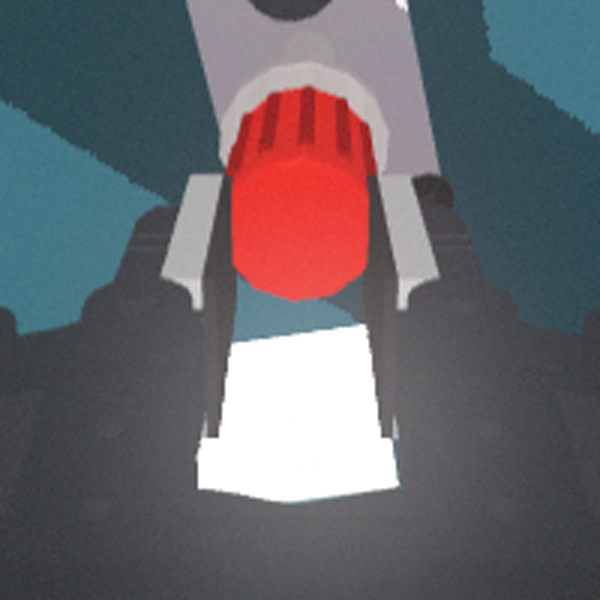

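Pin is held squarely, about 2.4 mm off centre along tool x, with the tip at about (197,317). Next I go above hole b (+x side), offset downhill so that hole and tip are both visible.

Run:
```python
from h import *
a=np.radians(-99.3);n=np.array([.5*np.cos(a),.5*np.sin(a),.866]);R=axes(n,-9.3)
hb=np.array([630.8,101.6,162.8]);T=hb+60*n-15*R[:,0]-R@[2.4,0.5,72]
print(T);ik_rows(T,R);print(R)
p0,R0=pose();print('after rot shift',R.T@(T-p0)/10)
```

```text
[617.2  21.7 268.4]
shift cm [27.1  9.5 -1.4] rotvec deg [ 0.1 29.9 -0.2]
[[ 0.1  1.   0.1]
 [ 0.9 -0.2  0.5]
 [ 0.5 -0.  -0.9]]
after rot shift [24.2  9.6 12.3]
```

Call:
move_arm:
  increments:
    - {"tx":0,"ty":0,"tz":0,"rx":0,"ry":7.48,"rz":0,"gripper":-1}
    - {"tx":0,"ty":0,"tz":0,"rx":0,"ry":7.48,"rz":0,"gripper":-1}
    - {"tx":0,"ty":0,"tz":0,"rx":0,"ry":7.48,"rz":0,"gripper":-1}
    - {"tx":0,"ty":0,"tz":0,"rx":0,"ry":7.48,"rz":0,"gripper":-1}
    - {"tx":3.46,"ty":1.37,"tz":1.76,"rx":0,"ry":0,"rz":0,"gripper":-1}
    - {"tx":3.46,"ty":1.37,"tz":1.76,"rx":0,"ry":0,"rz":0,"gripper":-1}
    - {"tx":3.46,"ty":1.37,"tz":1.76,"rx":0,"ry":0,"rz":0,"gripper":-1}
    - {"tx":3.46,"ty":1.37,"tz":1.76,"rx":0,"ry":0,"rz":0,"gripper":-1}
    - {"tx":3.46,"ty":1.37,"tz":1.76,"rx":0,"ry":0,"rz":0,"gripper":-1}
    - {"tx":3.46,"ty":1.37,"tz":1.76,"rx":0,"ry":0,"rz":0,"gripper":-1}
    - {"tx":3.46,"ty":1.37,"tz":1.76,"rx":0,"ry":0,"rz":0,"gripper":-1}
    - {"tx":0,"ty":0,"tz":0,"rx":0,"ry":0,"rz":0,"gripper":-1}

```text
clock: 8.7
eef_pos: [619.3, 25.4, 266.8]
tcp_rot: [-3.139, -0.525, 1.407]
contact_force: [0.3, 0.2, -1.9]
opening: 0.235
```

Call:
move_arm:
  increments:
    - {"tx":0,"ty":0,"tz":2,"rx":0,"ry":0,"rz":0,"gripper":-1}
    - {"tx":0,"ty":0,"tz":2,"rx":0,"ry":0,"rz":0,"gripper":-1}
    - {"tx":0,"ty":0,"tz":0,"rx":0,"ry":0,"rz":0,"gripper":-1}
    - {"tx":0,"ty":0,"tz":0,"rx":0,"ry":0,"rz":0,"gripper":-1}

```text
clock: 9.1
eef_pos: [621.4, 40.7, 232.7]
tcp_rot: [-3.139, -0.523, 1.404]
contact_force: [0.1, 0.8, -0.4]
opening: 0.237
```

```bash
python3 look.py w5 pin_tip disc_hole_a drive_hole
python3 - <<'E'
from h import *
I=np.load('w.npz')['I'];m,W=cam('wrist');p,R=pose()
print('tip proj',proj(m,W,p+R@[2.4,.5,72]),'hole',proj(m,W,[630.8,101.6,162.8]),'drive',proj(m,W,[609,82,135.8]))
a=np.radians(-99.3);n=np.array([.5*np.cos(a),.5*np.sin(a),.866]);ik_rows(p,axes(n,-9.3))
cv2.imwrite('pics/w5c.png',cv2.resize(I[130:280,230:430,::-1],None,fx=4,fy=4,interpolation=cv2.INTER_CUBIC))
E
```

```text
9.1 [621.4  40.7 232.7] [-179.9  -30.    80.4] [-0.2  0.4  1.7  0.6  1.2 -0.3] [ 0.1  0.8 -0.4] 0.23672613754630764
pin_tip 0.91 [199.2 317.5] depth [625.6  60.  235. ]
pin_tip 0.17 [ 34.  319.3] depth [648.7 187.  213.3]
disc_hole_a 0.81 [143.3 163.1] depth [443.5 235.9   0.1]
disc_hole_a 0.7 [173.8 315.2] depth [638.8 145.9  34. ]
drive_hole 0.7 [212.9 293.3] depth [611.2  55.1 232.9]
tip proj [np.float64(198.02031603351173), np.float64(316.0914783366812)] hole [np.float64(172.89995403810474), np.float64(312.5987035195728)] drive [np.float64(208.58684548841407), np.float64(291.59938706509917)]
shift cm [0. 0. 0.] rotvec deg [ 0.2  0.  -0.2]
```

View pics/w5c.png

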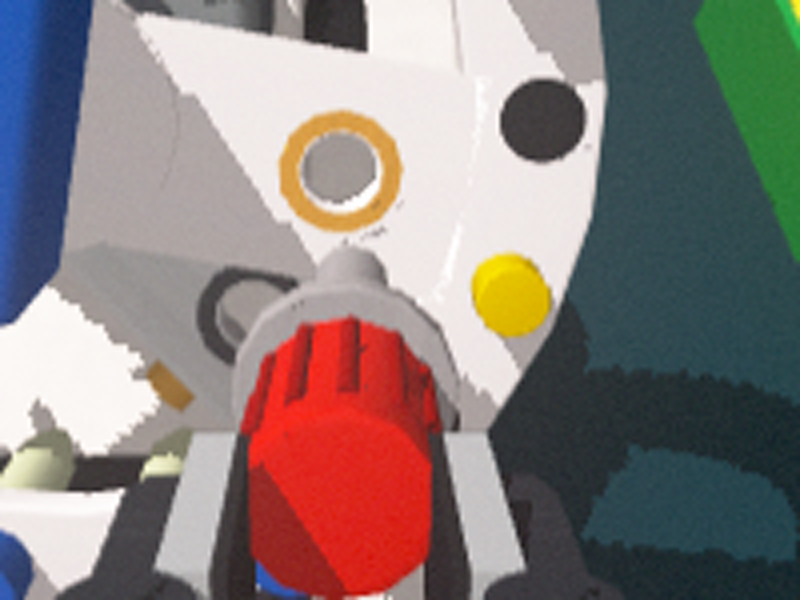

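Crop: the brass hole centre is at about (row 172.7, col 315) and the pin tip centre at about (198.7, 318), hanging downhill of it as planned. Now the shift needed.

Run:
```python
from h import *
z=np.load('w.npz');I,W=z['I'],z['W'];m=r.camera_model('wrist');p,R=pose()
hsv=cv2.cvtColor(I,cv2.COLOR_RGB2HSV);yy,xx=np.mgrid[:400,:640]
br=(hsv[:,:,0]>8)&(hsv[:,:,0]<28)&(hsv[:,:,1]>90)&(hsv[:,:,2]>90)&(np.hypot(yy-172.7,xx-315)<18)
e=cv2.fitEllipse(cv2.convexHull(np.argwhere(br)[:,::-1].astype(np.float32)));print(e)
a=np.radians(-99.3);n=np.array([.5*np.cos(a),.5*np.sin(a),.866]);hb=np.array([630.8,101.6,162.8])
H=onplane(m,W,e[0][::-1],hb,n);T=onplane(m,W,(198.8,318),p+R@[0,0,72],n)
D=np.load('w.npy');print('depth ring',D[160:164,313:318].mean(),'pred',(W[:3,:3].T@(hb-W[:3,3])))
print('H',H,'tip tool',R.T@(T-p),'hole tool',R.T@(H-p),'shift mm',R.T@(H-T))
```

```text
((314.5828552246094, 172.5062255859375), (29.793556213378906, 30.56949806213379), 80.62727355957031)
depth ring 285.7511 pred [  0.  -22.7 260.2]
H [630.8 101.5 162.8] tip tool [ 1.6  0.4 72. ] hole tool [17.7 -2.2 93.1] shift mm [16.2 -2.6 21.1]
```

Call:
move_arm:
  increments:
    - {"tx":0.8,"ty":-0.13,"tz":0.5,"rx":0,"ry":0,"rz":0,"gripper":-1}
    - {"tx":0.82,"ty":-0.13,"tz":0.5,"rx":0,"ry":0,"rz":0,"gripper":-1}
    - {"tx":0,"ty":0,"tz":0.7,"rx":0,"ry":0,"rz":0,"gripper":-1}
    - {"tx":0,"ty":0,"tz":0,"rx":0,"ry":0,"rz":0,"gripper":-1}
    - {"tx":0,"ty":0,"tz":0,"rx":0,"ry":0,"rz":0,"gripper":-1}
    - {"tx":0,"ty":0,"tz":0.3,"rx":0,"ry":0,"rz":0,"gripper":-1}
    - {"tx":0,"ty":0,"tz":0.2,"rx":0,"ry":0,"rz":0,"gripper":-1}
    - {"tx":0,"ty":0,"tz":0.1,"rx":0,"ry":0,"rz":0,"gripper":-1}
    - {"tx":0,"ty":0,"tz":0,"rx":0,"ry":0,"rz":0,"gripper":-1}

```text
clock: 10.2
eef_pos: [623.8, 66.5, 221.9]
tcp_rot: [3.141, -0.523, 1.405]
contact_force: [-0.5, 0.2, -1.2]
opening: 0.235
```

```bash
python3 look.py w6 pin_tip
python3 - <<'E'
from h import *
I=np.load('w.npz')['I']
p,R=pose();print('tip-hole in tool',R.T@(p+R@[1.6,.4,72]-[630.8,101.5,162.8]),r.sense()['contact_force'],r.sense()['eef_pos'])
cv2.imwrite('pics/w6c.png',cv2.resize(I[130:280,230:430,::-1],None,fx=4,fy=4,interpolation=cv2.INTER_CUBIC))
E
```

```text
10.2 [623.8  66.5 221.9] [180.  -30.   80.5] [-0.2  0.4  1.7  0.6  1.2 -0.3] [-0.5  0.2 -1.2] 0.23471125227857542
pin_tip 0.93 [198.3 316.1] depth [629.3  96.9 185.7]
pin_tip 0.27 [224.  313.5] depth [622.8  67.7 249.4]
tip-hole in tool [ 0.3 -0.5  2.8] [-0.6 -0.3 -0.9] [624.   66.4 222. ]
```

View pics/w6c.png

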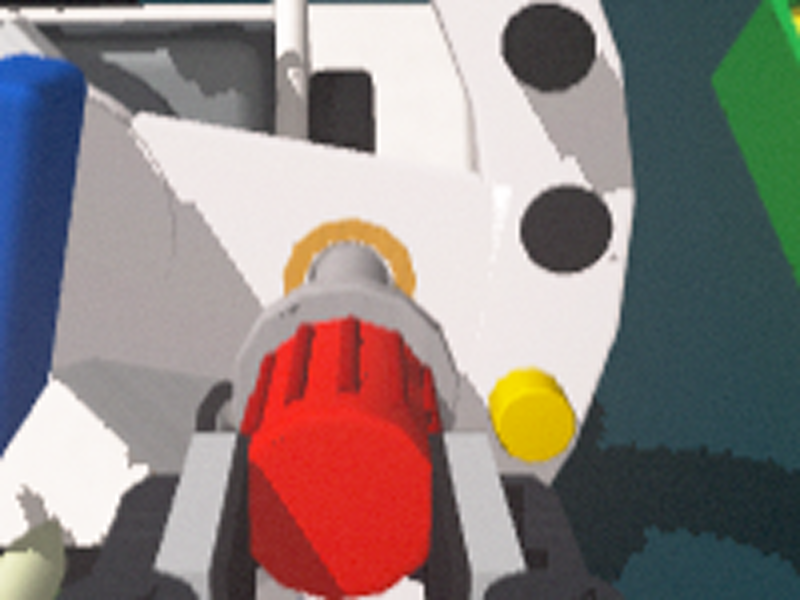

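Tip is inside the brass ring, with no force. Now the arc.

```bash
cat >> meas.py <<'E'
print('---');X=onplane(m,W,(221.7,352.3),c-12*n,n);C0=C;X0=X+12*n
b=H[1]-C;d=X0-C;print(np.linalg.norm(b),np.linalg.norm(d),n@d)
th=np.arctan2(n@np.cross(b,d),b@d);print('theta',np.degrees(th),'drive',X)
Rt=axes(n,-9.5)
R=pose()[1];prev=b
for k in range(1,11):
    q=Ro.from_rotvec(n*th*k/10).apply(b);print((R.T@(q-prev)/10).round(3));prev=q
print('total',R.T@(prev-b)/10,'to measured',R.T@(d-b)/10,'tool z vs -n deg',np.degrees(np.arccos(-R[:,2]@n)),(R.T@-n).round(3))
E
python3 meas.py | sed -n '/---/,$p'
```

```text
Traceback (most recent call last):
  File "meas.py", line 18, in <module>
    e=cv2.fitEllipse(cv2.convexHull(pts));print(len(pts),e);H.append(onplane(m,W,e[0][::-1],c,n))
cv2.error: OpenCV(4.12.0) /io/opencv/modules/imgproc/src/shapedescr.cpp:356: error: (-215:Assertion failed) n >= 0 && (depth == CV_32F || depth == CV_32S) in function 'fitEllipseNoDirect'
```

Call:
move_arm:
  increments:
    - {"tx":0,"ty":0,"tz":0.2,"rx":0,"ry":0,"rz":0,"gripper":-1}
    - {"tx":0,"ty":0,"tz":0.2,"rx":0,"ry":0,"rz":0,"gripper":-1}
    - {"tx":0,"ty":0,"tz":0.15,"rx":0,"ry":0,"rz":0,"gripper":-1}
    - {"tx":0,"ty":0,"tz":0,"rx":0,"ry":0,"rz":0,"gripper":-1}

```text
clock: 10.7
eef_pos: [624.2, 69.4, 217.0]
tcp_rot: [3.141, -0.523, 1.405]
contact_force: [0.4, 0.1, -1.1]
opening: 0.233
```

```bash
cat > arc.py <<'E'
from h import *
t,a=np.radians(30.05),np.radians(-99.2);n=np.array([np.sin(t)*np.cos(a),np.sin(t)*np.sin(a),np.cos(t)])
Ha=np.array([517.3,139.2,173.8]);Hb=np.array([630.8,101.6,162.8]);C=(Ha+Hb)/2;X=np.array([608.9,81.8,135.6])+12*n
b=Hb-C;d=X-C;d=d-n*(n@d);d*=60/np.linalg.norm(d)
E
python3 - <<'E'
from arc import *
print(n@(X-C));th=np.arctan2(n@np.cross(b,d),b@d);print('theta',np.degrees(th))
p,R=pose();prev=b
for k in range(1,11):
    q=Ro.from_rotvec(n*th*k/10).apply(b);print((R.T@(q-prev)/10).round(3));prev=q
print('total',R.T@(prev-b)/10,'zt',(R.T@-n).round(3),'tip rel hole',R.T@(p+R@[1.6,.4,72]-Hb),'tip target diff',R.T@(C+d-p-R@[1.6,.4,72]))
E
```

```text
-0.014372083724052647
theta -37.14152608579876
[-0.4 -0.1  0. ]
[-0.4 -0.1  0. ]
[-0.4 -0.1 -0. ]
[-0.4 -0.2 -0. ]
[-0.3 -0.2 -0. ]
[-0.3 -0.2 -0. ]
[-0.3 -0.2 -0. ]
[-0.3 -0.2 -0. ]
[-0.3 -0.3 -0. ]
[-0.3 -0.3 -0. ]
total [-3.3 -1.8 -0. ] zt [ 0. -0.  1.] tip rel hole [ 0.2 -0.7  8.6] tip target diff [-33.7 -17.7  -8.7]
```

Run:
```python
from arc import *
np.set_printoptions(precision=3,suppress=True)
th=np.arctan2(n@np.cross(b,d),b@d);p,R=pose();prev=b
for k in range(1,11):
    q=Ro.from_rotvec(n*th*k/10).apply(b);print((R.T@(q-prev)/10));prev=q
print('total',R.T@(prev-b)/10,'zt',(R.T@-n),'tip rel hole',R.T@(p+R@[1.6,.4,72]-Hb),'tip target diff',R.T@(C+d-p-R@[1.6,.4,72]))
```

```text
[-0.38  -0.082  0.   ]
[-0.374 -0.106  0.   ]
[-0.367 -0.13  -0.   ]
[-0.357 -0.154 -0.   ]
[-0.347 -0.177 -0.   ]
[-0.335 -0.199 -0.   ]
[-0.321 -0.22  -0.   ]
[-0.306 -0.24  -0.   ]
[-0.29 -0.26 -0.  ]
[-0.273 -0.278 -0.001]
total [-3.35  -1.844 -0.002] zt [ 0.001 -0.003  1.   ] tip rel hole [ 0.204 -0.729  8.65 ] tip target diff [-33.677 -17.737  -8.682]
```

Call:
move_arm:
  increments:
    - {"tx":-0.38,"ty":-0.082,"tz":0,"rx":0,"ry":0,"rz":0,"gripper":-1}
    - {"tx":-0.374,"ty":-0.106,"tz":0,"rx":0,"ry":0,"rz":0,"gripper":-1}
    - {"tx":-0.367,"ty":-0.13,"tz":0,"rx":0,"ry":0,"rz":0,"gripper":-1}
    - {"tx":-0.357,"ty":-0.154,"tz":0,"rx":0,"ry":0,"rz":0,"gripper":-1}
    - {"tx":-0.347,"ty":-0.177,"tz":0,"rx":0,"ry":0,"rz":0,"gripper":-1}
    - {"tx":-0.335,"ty":-0.199,"tz":0,"rx":0,"ry":0,"rz":0,"gripper":-1}
    - {"tx":-0.321,"ty":-0.22,"tz":0,"rx":0,"ry":0,"rz":0,"gripper":-1}
    - {"tx":-0.306,"ty":-0.24,"tz":0,"rx":0,"ry":0,"rz":0,"gripper":-1}
    - {"tx":-0.29,"ty":-0.26,"tz":0,"rx":0,"ry":0,"rz":0,"gripper":-1}
    - {"tx":-0.273,"ty":-0.278,"tz":0,"rx":0,"ry":0,"rz":0,"gripper":-1}
    - {"tx":0,"ty":0,"tz":0,"rx":0,"ry":0,"rz":0,"gripper":-1}
    - {"tx":0,"ty":0,"tz":0,"rx":0,"ry":0,"rz":0,"gripper":-1}

```text
clock: 11.9
eef_pos: [600.7, 43.7, 200.3]
tcp_rot: [-3.141, -0.523, 1.405]
contact_force: [0.1, -1.2, -0.9]
opening: 0.235
```

```bash
python3 look.py w7 pin_tip
python3 - <<'E'
from arc import *
I=np.load('w.npz')['I'];p,R=pose();print('target diff tool',R.T@(C+d-p-R@[1.6,.4,72]),'F tool',R.T@r.sense()['contact_force'])
cv2.imwrite('pics/w7c.png',cv2.resize(I[100:300,190:450,::-1],None,fx=3,fy=3,interpolation=cv2.INTER_CUBIC))
E
```

```text
11.9 [600.7  43.7 200.3] [-180.   -30.    80.5] [-0.2  0.4  1.8  0.6  1.1 -0.4] [ 0.1 -1.2 -0.9] 0.2347683444411328
pin_tip 0.62 [197.5 320. ] depth [609.1  75.2 160.9]
target diff tool [-0.2  1.  -8.5] F tool [-1.2  0.1  0.9]
```

View pics/w7c.png

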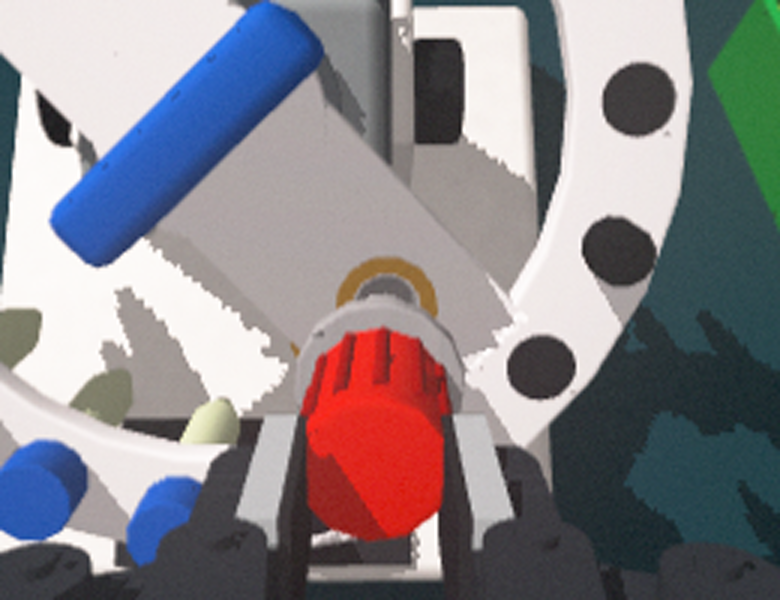

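The disc followed the pin round: brass ring at about (row 193, col 319), with the pin in it. Now I press gently to see whether the tip enters the drive hole.

Call:
move_arm:
  increments:
    - {"tx":0,"ty":0.03,"tz":0.2,"rx":0,"ry":0,"rz":0,"gripper":-1}
    - {"tx":0,"ty":0,"tz":0.15,"rx":0,"ry":0,"rz":0,"gripper":-1}
    - {"tx":0,"ty":0,"tz":0.15,"rx":0,"ry":0,"rz":0,"gripper":-1}
    - {"tx":0,"ty":0,"tz":0.1,"rx":0,"ry":0,"rz":0,"gripper":-1}
    - {"tx":0,"ty":0,"tz":0,"rx":0,"ry":0,"rz":0,"gripper":-1}
    - {"tx":0,"ty":0,"tz":0,"rx":0,"ry":0,"rz":0,"gripper":-1}

```text
clock: 12.6
eef_pos: [602.2, 46.6, 195.3]
tcp_rot: [3.141, -0.523, 1.405]
contact_force: [1.7, 0.1, -2.4]
opening: 0.233
```

```bash
cat > st.py <<'E'
from arc import *
np.set_printoptions(precision=2,suppress=True)
p,R=pose();s=r.sense();print(s['clock'],'tip depth etc',-R.T@(C+d-p-R@[1.6,.4,72]),'F tool',R.T@s['contact_force'],'M',R.T@s['wrist_torque'],s['opening'])
E
python3 st.py
```

```text
12.6 tip depth etc [ 0.22 -0.27 14.44] F tool [-0.85  1.66  2.31] M [-0.15 -0.39  0.02] 0.2332244275099159
```

No resistance at 14.4 mm depth, past the arm's top face at 12. Continuing.

Call:
move_arm:
  increments:
    - {"tx":0,"ty":0,"tz":0.2,"rx":0,"ry":0,"rz":0,"gripper":-1}
    - {"tx":0,"ty":0,"tz":0.2,"rx":0,"ry":0,"rz":0,"gripper":-1}
    - {"tx":0,"ty":0,"tz":0,"rx":0,"ry":0,"rz":0,"gripper":-1}

```text
clock: 12.9
eef_pos: [602.5, 48.6, 191.7]
tcp_rot: [3.141, -0.523, 1.405]
contact_force: [-0.4, -0.4, -1.2]
opening: 0.233
```

```bash
python3 st.py
```

```text
12.9 tip depth etc [ 0.17 -0.28 18.53] F tool [-0.97 -0.35  0.81] M [-0.11 -0.39 -0.04] 0.23323013233533874
```

Call:
move_arm:
  increments:
    - {"tx":0,"ty":0,"tz":0.3,"rx":0,"ry":0,"rz":0,"gripper":-1}
    - {"tx":0,"ty":0,"tz":0.3,"rx":0,"ry":0,"rz":0,"gripper":-1}
    - {"tx":0,"ty":0,"tz":0,"rx":0,"ry":0,"rz":0,"gripper":-1}

```text
clock: 13.2
eef_pos: [603.1, 51.6, 186.4]
tcp_rot: [3.141, -0.523, 1.405]
contact_force: [1.1, 0.8, -0.9]
opening: 0.237
```

```bash
python3 st.py
```

```text
13.2 tip depth etc [ 0.14 -0.18 24.67] F tool [0.36 0.98 1.28] M [-0.16 -0.33 -0.05] 0.23693526580939162
```

Call:
move_arm:
  increments:
    - {"tx":0,"ty":0,"tz":0.5,"rx":0,"ry":0,"rz":0,"gripper":-1}
    - {"tx":0,"ty":0,"tz":0.5,"rx":0,"ry":0,"rz":0,"gripper":-1}
    - {"tx":0,"ty":0,"tz":0.5,"rx":0,"ry":0,"rz":0,"gripper":-1}
    - {"tx":0,"ty":0,"tz":0,"rx":0,"ry":0,"rz":0,"gripper":-1}

```text
clock: 13.6
eef_pos: [604.3, 59.1, 173.0]
tcp_rot: [3.141, -0.523, 1.405]
contact_force: [2.3, 0.4, -3.8]
opening: 0.233
```

```bash
python3 st.py
```

```text
13.6 tip depth etc [ 0.11 -0.24 40.05] F tool [-1.19  2.21  3.71] M [-0.42 -0.46 -0.02] 0.23316761156368443
```

Call:
move_arm:
  increments:
    - {"tx":0,"ty":0,"tz":0.5,"rx":0,"ry":0,"rz":0,"gripper":-1}
    - {"tx":0,"ty":0,"tz":0.5,"rx":0,"ry":0,"rz":0,"gripper":-1}
    - {"tx":0,"ty":0,"tz":0.4,"rx":0,"ry":0,"rz":0,"gripper":-1}
    - {"tx":0,"ty":0,"tz":0,"rx":0,"ry":0,"rz":0,"gripper":-1}

```text
clock: 14.0
eef_pos: [605.6, 65.9, 160.9]
tcp_rot: [3.141, -0.523, 1.405]
contact_force: [3.4, -0.8, -2.4]
opening: 0.234
```

```bash
python3 st.py
```

```text
14.0 tip depth etc [ 0.07 -0.05 54.  ] F tool [-1.39  3.47  1.95] M [-0.67 -0.44 -0.02] 0.2343976250509694
```

Call:
move_arm:
  increments:
    - {"tx":0,"ty":0,"tz":0.2,"rx":0,"ry":0,"rz":0,"gripper":-1}
    - {"tx":0,"ty":0,"tz":0.2,"rx":0,"ry":0,"rz":0,"gripper":-1}
    - {"tx":0,"ty":0,"tz":0.1,"rx":0,"ry":0,"rz":0,"gripper":-1}
    - {"tx":0,"ty":0,"tz":0,"rx":0,"ry":0,"rz":0,"gripper":-1}
  squeeze: 110

```text
clock: 14.4
eef_pos: [605.9, 68.3, 156.9]
tcp_rot: [3.141, -0.523, 1.405]
contact_force: [2.6, -1.4, -1.8]
opening: 0.221
```

```bash
python3 st.py
```

```text
14.4 tip depth etc [ 0.09 -0.21 58.64] F tool [-1.7   2.76  1.08] M [-0.6  -0.53  0.02] 0.22119920128205858
```

Call:
move_arm:
  increments:
    - {"tx":0,"ty":0,"tz":0.1,"rx":0,"ry":0,"rz":0,"gripper":-1}
    - {"tx":0,"ty":0,"tz":0,"rx":0,"ry":0,"rz":0,"gripper":-1}

```text
clock: 14.6
eef_pos: [606.0, 68.7, 156.2]
tcp_rot: [3.141, -0.523, 1.405]
contact_force: [3.0, -1.2, -1.5]
opening: 0.215
```

```bash
python3 st.py
```

```text
14.6 tip depth etc [ 0.16 -0.18 59.46] F tool [-1.38  3.15  0.92] M [-0.64 -0.56  0.07] 0.21544469821159873
```

Call:
move_arm:
  increments:
    - {"tx":0,"ty":0,"tz":0.1,"rx":0,"ry":0,"rz":0,"gripper":-1}
    - {"tx":0,"ty":0,"tz":0,"rx":0,"ry":0,"rz":0,"gripper":-1}

```text
clock: 14.8
eef_pos: [606.1, 69.2, 155.4]
tcp_rot: [3.141, -0.523, 1.405]
contact_force: [3.0, -1.8, -1.4]
opening: 0.221
```

```bash
python3 st.py
```

```text
14.8 tip depth etc [ 0.16 -0.15 60.36] F tool [-1.84  3.25  0.59] M [-0.67 -0.58  0.02] 0.22072172243875252
```

Call:
move_arm:
  increments:
    - {"tx":0,"ty":0,"tz":0.1,"rx":0,"ry":0,"rz":0,"gripper":-1}
    - {"tx":0,"ty":0,"tz":0,"rx":0,"ry":0,"rz":0,"gripper":-1}

```text
clock: 15.0
eef_pos: [606.5, 69.3, 155.2]
tcp_rot: [3.14, -0.523, 1.406]
contact_force: [1.0, -5.4, 4.7]
opening: 0.222
```

```bash
python3 st.py; python3 look.py w8 pin_center
python3 - <<'E'
from h import *
I=np.load('w.npz')['I'];J,_=r.grab_frame('side')
a=cv2.resize(I[150:300,220:420,::-1],(400,300));b=cv2.resize(J[120:210,260:380,::-1],(400,300),interpolation=cv2.INTER_CUBIC)
cv2.imwrite('pics/w8c.png',np.hstack([a,b]))
E
```

```text
15.0 tip depth etc [ 0.21  0.23 60.63] F tool [-2.11  1.9  -6.63] M [-0.31 -0.61 -0.04] 0.22249529079746003
15.0 [606.5  69.3 155.2] [179.9 -30.   80.5] [-0.2  0.4  1.8  0.6  1.  -0.4] [ 1.  -5.4  4.7] 0.22249529079746003
pin_center 0.8 [223.2 315.9] depth [606.6  70.8 182.7]
```

View pics/w8c.png

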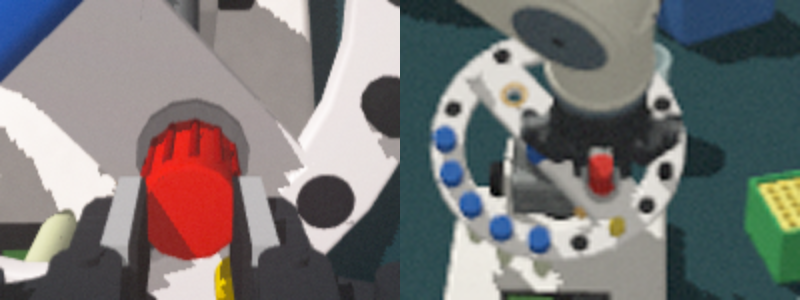

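Collar looks to lie on the disc, with the reaction rising. I'll press a bit more to separate collar contact from the spring ball.

Call:
move_arm:
  increments:
    - {"tx":0,"ty":0,"tz":0.1,"rx":0,"ry":0,"rz":0,"gripper":-1}
    - {"tx":0,"ty":0,"tz":0,"rx":0,"ry":0,"rz":0,"gripper":-1}

```text
clock: 15.35
eef_pos: [606.9, 69.4, 155.1]
tcp_rot: [3.138, -0.523, 1.406]
contact_force: [-0.8, -9.0, 11.2]
opening: 0.22
```

```bash
python3 st.py
```

```text
15.35 tip depth etc [ 0.28  0.61 60.81] F tool [ -2.21   0.74 -14.22] M [ 0.08 -0.74 -0.04] 0.22040483921543966
```

Call:
move_arm:
  increments:
    - {"tx":0,"ty":0,"tz":0.1,"rx":0,"ry":0,"rz":0,"gripper":-1}
    - {"tx":0,"ty":0,"tz":0,"rx":0,"ry":0,"rz":0,"gripper":-1}

```text
clock: 15.55
eef_pos: [607.2, 69.4, 155.0]
tcp_rot: [3.137, -0.523, 1.407]
contact_force: [-3.6, -13.7, 17.2]
opening: 0.217
```

```bash
python3 st.py
```

```text
15.55 tip depth etc [ 0.31  0.96 60.97] F tool [ -3.6   -1.21 -21.98] M [ 0.46 -0.77 -0.09] 0.21653173778214072
```

Hard stop: only 0.35 mm travel over 3 mm commanded, at 22 N (above the 15 N ball force), so the collar is seated. Relieve, open a little, and retract along the axis.

Call:
move_arm:
  increments:
    - {"tx":0,"ty":0,"tz":-0.2,"rx":0,"ry":0,"rz":0,"gripper":-1}
    - {"tx":0,"ty":0,"tz":-0.05,"rx":0,"ry":0,"rz":0,"gripper":-0.4}
    - {"tx":0,"ty":0,"tz":0,"rx":0,"ry":0,"rz":0,"gripper":-0.1}
    - {"tx":0,"ty":0,"tz":0,"rx":0,"ry":0,"rz":0,"gripper":-0.1}
    - {"tx":0,"ty":0,"tz":0,"rx":0,"ry":0,"rz":0,"gripper":-0.1}
    - {"tx":0,"ty":0,"tz":0,"rx":0,"ry":0,"rz":0,"gripper":-0.1}

```text
clock: 16.15
eef_pos: [605.7, 69.7, 154.8]
tcp_rot: [-3.141, -0.524, 1.405]
contact_force: [-0.2, 0.1, 0.4]
opening: 0.451
```

```bash
python3 st.py
```

```text
16.15 tip depth etc [ 0.27 -0.61 61.19] F tool [ 0.3  -0.25 -0.31] M [-0.   -0.22  0.05] 0.45116719994387466
```

Call:
move_arm:
  increments:
    - {"tx":0,"ty":0,"tz":-1,"rx":0,"ry":0,"rz":0,"gripper":-0.1}
    - {"tx":0,"ty":0,"tz":-2,"rx":0,"ry":0,"rz":0,"gripper":-0.1}
    - {"tx":0,"ty":0,"tz":-3,"rx":0,"ry":0,"rz":0,"gripper":-0.1}
    - {"tx":0,"ty":0,"tz":-4,"rx":0,"ry":0,"rz":0,"gripper":-0.1}
    - {"tx":0,"ty":0,"tz":-4,"rx":0,"ry":0,"rz":0,"gripper":-0.1}
    - {"tx":0,"ty":0,"tz":0,"rx":0,"ry":0,"rz":0,"gripper":-0.1}
    - {"tx":0,"ty":0,"tz":0,"rx":0,"ry":0,"rz":0,"gripper":-0.1}

```text
clock: 16.85
eef_pos: [594.7, -0.3, 277.4]
tcp_rot: [3.138, -0.523, 1.405]
contact_force: [-0.5, -0.2, -1.3]
opening: 0.45
```

```bash
python3 look.py w9 pin_center
python3 - <<'E'
from arc import *
z=np.load('w.npz');I,D,W=z['I'],z['D'],z['W'];m=r.camera_model('wrist');hsv=cv2.cvtColor(I,cv2.COLOR_RGB2HSV)
top=C+d+44*n;rc=proj(m,W,top);print('expected head top px',rc)
red=((hsv[:,:,0]<8)|(hsv[:,:,0]>172))&(hsv[:,:,1]>140)&(D>0);k,lab,st,ce=cv2.connectedComponentsWithStats(red.astype(np.uint8))
i=min(range(1,k),key=lambda i:np.hypot(*(ce[i]-rc[::-1])))
P=np.array([pt(m,W,q,D[q[0],q[1]]) for q in np.argwhere(lab==i)]);h=(P-C)@n;print('head height over disc plane (44 flush): ',np.percentile(h,[50,80,90,95]),st[i])
t=P[h>np.percentile(h,90)-2.5];print('top centre in-plane off',((t.mean(0)-C-d)-n*((t.mean(0)-C-d)@n)).round(1))
cv2.imwrite('pics/w9c.png',cv2.resize(I[60:340,140:500,::-1],None,fx=2,fy=2))
E
```

```text
16.85 [594.7  -0.3 277.4] [179.8 -30.   80.5] [-0.3  0.3  1.7  0.5  1.3 -0.3] [-0.5 -0.2 -1.3] 0.45001799312643753
pin_center 0.65 [178.1 314.4] depth [604.8  62.2 188.5]
pin_center 0.16 [ 31.5 329.7] depth [639.5 186.7 213.4]
expected head top px [np.float64(188.46154459415806), np.float64(315.38034827580844)]
head height over disc plane (44 flush):  [43.7 44.4 44.7 45. ] [302 168  28  34 710]
top centre in-plane off [0.5 0.5 0.3]
```

View pics/w9c.png

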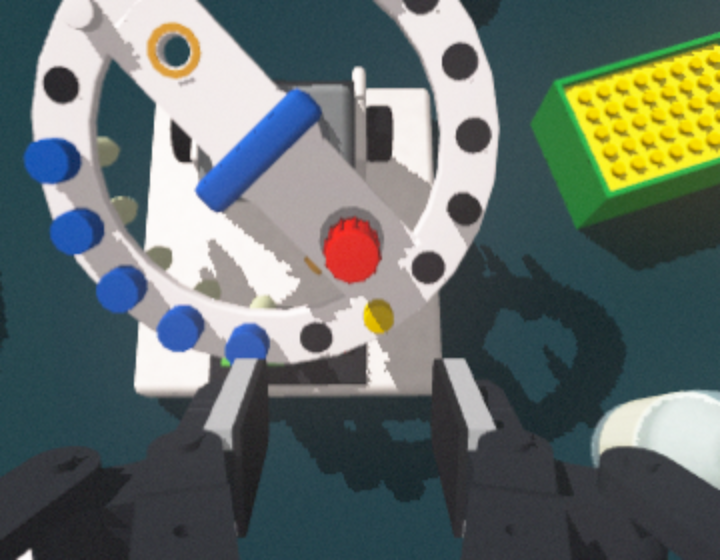

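The picture shows the pin seated at about (row 183, col 315), the disc held against swinging back, and the gripper clear. Head top is 44 mm above the disc plane, which is flush. Handing in.

```bash
python3 -c "
from rig import r
print(r.sign_off())"
```

```text
the job is handed in; nothing more can be done
None
```

The disc is pinned to its drive arm and the job is handed in, at about 17 s on the robot's clock. I took the pin from the stand and put its tip in the brass-ringed hole on the disc's +x side. With it I swung the disc about 37° until that hole lay over the drive hole, then pushed the pin home and let go.

- **Seating:** the pin stopped hard at 22 N, above the 10 to 15 N the ball needs. The top of its head measured about 44 to 45 mm above the disc's face; 44 mm is flush.
- **After letting go:** the disc stayed in place, the force reading was back to about zero, and the arm was well clear.
- **The click itself:** I never saw a separate 10 to 15 N peak, because I only read the force between moves. That the pin is past the click rests on its depth and the hard stop.
- **Rest of the bench:** I did not grip or aim at anything else and saw no sign of contact with it. I took no full-bench picture at the end to confirm it.

The first two move calls were refused because the rows were incomplete; nothing moved.

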